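Close the cheese keeper and fold its four clips home

TASK

Put the loose lid on the clear cheese keeper while its four clips still stand open and let go of it, then fold the clips inward over the lid's rim one by one and press each fully home, so that the lid sits flush and tight on its seal. Be gentle: the acrylic cracks if it or a clip is pushed with more than about 40 N. Leave the bottle, the wine glass and the corkscrew where they are.

Things in the scene. Friction and masses are not known exactly. Their poses are not given: they have to be found in the camera images.
- keeper_mouth (a point): Centre of the keeper's mouth, level with its hard rim, 80 mm above the counter; x along its long side, z up. The keeper: a clear acrylic box fixed to the counter, 150 (x) x 120 (y) x 80 mm, walls 5 mm, mouth 140 x 110 mm, cheese inside. Outside the middle of each wall a black bracket (ends 14 mm out) carries a brass clip. Acrylic and clips crack under pushes above 40 N.
- seal_top (a point): Centre of the springy white seal strips' upper edge, 84 mm above the counter: they run along the tops of the four walls and stand 4 mm proud of the hard rim. A lid that merely lies there rests about 4 mm high; each side of the seal needs about 2.5 N to be squeezed flat.
- lid_handle (a point): Centre of the lid's steel bar handle, 50 mm long (lid's x), 14 wide, 30 tall, on the middle of the lid; 15 mm above the plate's top, 23 mm above its underside. The lid (about 250 g, loose, flat on the counter beside the keeper at the start) is a dark wooden plate 148 (x) x 118 (y) x 8 mm; a half turn makes no difference.
- lid_rim (a point): Centre of the underside of the lid's plate. Under the plate is a plug 133 x 103 mm, 10 mm deep, that drops into the keeper's mouth with 3.5 mm play all round. This point is level with keeper_mouth when the lid is pressed fully home, 4 mm above it when it only lies on the seal.
- clip_near (a joint): Angle (rad) of the brass clip on the keeper's -x side: 0 = flat and home on the lid rim (hard stop), 1.57 = upright, 1.8 to 2.1 at the start (leaning outward). The hinge is stiff (0.27 N m; the clip stays where it is left). Its rib meets a lid lying high at about 0.14 rad; from there it squeezes the seal too, some 14 N in all near the tip. Stop is hard: come on slowly, about 10 mm/s.
- clip_near_hinge (a point): Middle of that clip's hinge axis, level and parallel to the wall, (-84, 0, 93) mm from the counter under the keeper's centre in keeper axes, so 13 mm above the mouth point. x points inward, z up (does not turn with the clip).
- clip_near_tip (a point): Middle of the tip edge of the -x side's clip, a flap 40 mm wide, 36 mm from hinge axis to tip, 5 mm thick: 3 mm on the outer side (the top when closed), 2 mm on the inner, with a 3 mm rib on the inner side 29 mm from the axis. x points from hinge to tip.
- clip_far (a joint): Angle (rad) of the brass clip on the keeper's +x side: 0 = flat and home on the lid rim (hard stop), 1.57 = upright, 1.8 to 2.1 at the start (leaning outward). The hinge is stiff (0.27 N m; the clip stays where it is left). Its rib meets a lid lying high at about 0.14 rad; from there it squeezes the seal too, some 14 N in all near the tip. Stop is hard: come on slowly, about 10 mm/s.
- clip_far_hinge (a point): Middle of that clip's hinge axis, level and parallel to the wall, (84, 0, 93) mm from the counter under the keeper's centre in keeper axes, so 13 mm above the mouth point. x points inward, z up (does not turn with the clip).
- clip_far_tip (a point): Middle of the tip edge of the +x side's clip, a flap 40 mm wide, 36 mm from hinge axis to tip, 5 mm thick: 3 mm on the outer side (the top when closed), 2 mm on the inner, with a 3 mm rib on the inner side 29 mm from the axis. x points from hinge to tip.
- clip_left (a joint): Angle (rad) of the brass clip on the keeper's +y side: 0 = flat and home on the lid rim (hard stop), 1.57 = upright, 1.8 to 2.1 at the start (leaning outward). The hinge is stiff (0.27 N m; the clip stays where it is left). Its rib meets a lid lying high at about 0.14 rad; from there it squeezes the seal too, some 14 N in all near the tip. Stop is hard: come on slowly, about 10 mm/s.
- clip_left_hinge (a point): Middle of that clip's hinge axis, level and parallel to the wall, (0, 69, 93) mm from the counter under the keeper's centre in keeper axes, so 13 mm above the mouth point. x points inward, z up (does not turn with the clip).
- clip_left_tip (a point): Middle of the tip edge of the +y side's clip, a flap 40 mm wide, 36 mm from hinge axis to tip, 5 mm thick: 3 mm on the outer side (the top when closed), 2 mm on the inner, with a 3 mm rib on the inner side 29 mm from the axis. x points from hinge to tip.
- clip_right (a joint): Angle (rad) of the brass clip on the keeper's -y side: 0 = flat and home on the lid rim (hard stop), 1.57 = upright, 1.8 to 2.1 at the start (leaning outward). The hinge is stiff (0.27 N m; the clip stays where it is left). Its rib meets a lid lying high at about 0.14 rad; from there it squeezes the seal too, some 14 N in all near the tip. Stop is hard: come on slowly, about 10 mm/s.
- clip_right_hinge (a point): Middle of that clip's hinge axis, level and parallel to the wall, (0, -69, 93) mm from the counter under the keeper's centre in keeper axes, so 13 mm above the mouth point. x points inward, z up (does not turn with the clip).
- clip_right_tip (a point): Middle of the tip edge of the -y side's clip, a flap 40 mm wide, 36 mm from hinge axis to tip, 5 mm thick: 3 mm on the outer side (the top when closed), 2 mm on the inner, with a 3 mm rib on the inner side 29 mm from the axis. x points from hinge to tip.
- bottle_mid (a point): Bystander: green wine bottle standing upright, 74 mm thick, 290 mm tall; point on its axis 100 mm up.
- wineglass_mid (a point): Bystander: stemmed wine glass standing upright, 74 mm wide, 185 mm tall; point on its axis 90 mm up.
- corkscrew_mid (a point): Bystander: folded corkscrew lying on the counter, 110 x 20 x 18 mm (long side along its y); point at its centre, 8 mm up.
Things that resemble listed ones, but are neither listed nor needed, are in the scene too. Of the things like the part that bears lid_handle, leave any that is blue; of the rest the smaller one is meant.

How it is judged:
On the way, in this order (a step that is already met when the one before it is completed fails the run):
1. the lid lies in the keeper's mouth, let go, with all four clips still open (horizontal distance between lid_rim and keeper_mouth below 0.008 m and angle between the x axis of lid_rim and the x axis of keeper_mouth, either way round below 0.15 rad and value of joint each of clip_near, clip_far, clip_left, clip_right above 1.2 rad and z of lid_rim in the frame of keeper_mouth below 0.007 m and angle between lid_rim's own z axis and vertical below 0.06 rad and contact force between the fingers and lid below 0.1 N), for 0.2 s.
2. all four clips are folded home (value of joint each of clip_near, clip_far, clip_left, clip_right below 0.045 rad), for 0.2 s.
At the end, for the whole second after the job is handed in: All four clips are within 0.045 rad of flat (1.6 mm at the tip); the lid is centred on the mouth within 8 mm and 0.15 rad, level within 0.03 rad, and its plate is pressed down to within 2 mm of the hard rim (all of step 2 and horizontal distance between lid_rim and keeper_mouth below 0.008 m and angle between the x axis of lid_rim and the x axis of keeper_mouth, either way round below 0.15 rad and z of lid_rim in the frame of keeper_mouth below 0.002 m and angle between lid_rim's own z axis and vertical below 0.03 rad); the robot touches nothing.
It fails at once if the keeper or a clip is pushed with more than 40 N (contact force between any of the fingers, the arm and keeper above 40 N).
It fails at once if the bottle, the wine glass or the corkscrew is moved by more than 20 mm (distance of any of bottle_mid, wineglass_mid, corkscrew_mid from where it was at the start of the episode above 0.02 m).
It also fails if it takes over 72 s, if anything falls off the work surface, if the arm or the gripper's body presses on something with over 40 N, if the wrist force passes 120 N, or if a joint passes its speed limit or range.

ROBOT

A 7-joint arm with a two-finger parallel gripper is mounted at the origin on the work surface. World frame = base frame: x ahead of the robot, y to its left, z up, the work surface at z = 0. Lengths are in m, angles in rad, forces in N, time in s.
With the tool pointing down it reaches from about 0.425 to 0.875 m from the base axis. Payload 4.7 kg.
Tool frame: the origin (TCP) lies at the very end of the fingers, on their centre line; the grasp point (between the pads) lies 19 mm behind it; z points along the fingers, y is the line along which they close (so a half turn about z gives the same grasp; the last joint's range is limited). The gripper opens to 85 mm and grips with 20 to 120 N. Pads are 22 mm wide; open, the fingers measure 114 mm over their backs; the gripper's body (76 mm by 85 mm) begins 54 mm behind the grasp point. The pads swing forward as they close: fully open they stand 13 mm farther back than shut.
Start: joints at [1.284, 0.321, -0.07, 1.45, 0.023, 1.371, -0.057], TCP at [0.193, -0.621, 0.231] pointing down, gripper open.
Joint ranges: [-2.86, 2.86], [-0.3, 2.09], [-1.38, 1.24], [0.06, 2.45], [-1.56, 4.7], [0.09, 2.05], [-2.69, 2.69]. Speed limits (rad/s): [2.57, 2.57, 3.14, 3.14, 3.14, 3.14, 3.14].

INTERFACE

Orientations are given as a rotation vector (axis times angle).
In Python, from rig import * gives the robot as it stands. The module is installed in compiled form; this text tells all that it offers. Calls block until the motion is done:
- move_pose(position, orientation): joint-space move of the TCP to a pose.
- move_linear(position, orientation=None, v=0.15, guard=None): straight line of the TCP; orientation=None keeps the orientation; v is the mean speed in m/s. With guard (N) it stops when the force on the tool has changed by that much, and returns True; else False.
- goto_joints(angles): joint-space move.
- let_go() and clamp(grasp_force=None): open the fingers fully, or close them until they stop; grasp_force is the grip in N (None keeps the last).
- dwell(seconds).
- ik(position, orientation): joint angles nearest the present ones, or None.
- observe(): the state.
- capture(name): name is "side" or "top"; returns (picture, depth): 384x512x3 uint8, blue, green, red; 384x512 float32, m along the optical axis (not along the pixel's ray), 0 where there is no reading.
- camera_params(name): a dict with "vfov" (degrees; the focal length in pixels is half the picture's height over the tangent of half this angle, whatever the lens; pixels are square), "cx", "cy" (the principal point, pixels), "position" and "rotation" of the camera in the world. Camera axes: x right, y down, z forward; pixel columns grow to the right and rows downward; lengths in m; the calibration is good to about 2 mm. A picture is of the moment at which its call begins. camera_params takes no time and is no camera call.
A pose or a line that the arm cannot do raises Unreachable and nothing moves.
- job_done(): hands the job in; it is judged then, once.
The state is a dict: "time_s": time; "qpos": joint angles; "qvel": joint speeds; "joint_efforts": joint torques, N m; "eef_pos": TCP position; "eef_rot": TCP orientation; "ft_force": force on the tool from outside, world axes, zero at the start; "ft_torque": the same for the moment, N m; "gripper_width": opening from 0.0 (shut) to 1.0 (fully open); "grasp_force": force on a finger pad.
Only numpy, scipy, OpenCV 4.12 (cv2) and the standard library are available. Lean on these libraries where they do the work, as an engineer would, in place of code of your own. Each camera call takes 0.05 s, during which the arm holds its last target. There are 200 camera calls.

## Working session

There is one attempt and no reset: what is moved stays moved. The work goes in short steps, each a Python script; the robot and the scene stay as the last script left them, time stands still between calls to the robot, and variables do not carry over. Pictures are saved under pics/ and viewed, at most 10 in all, crops included, and the job is handed in when it is done.

```bash
mkdir -p pics; python3 - <<'E'
from rig import *
import cv2,numpy as np
for n in("top","side"):
    p,d=capture(n); cv2.imwrite(f"pics/{n}0.png",cv2.resize(p,(800,600),interpolation=cv2.INTER_CUBIC)); np.savez(f"{n}0.npz",p=p,d=d)
    print(camera_params(n))
s=observe();print(s["time_s"],s["eef_pos"],s["eef_rot"],s["ft_force"])
E
```

```text
{'vfov': 47.99153197902407, 'cx': 252.70670101972095, 'cy': 193.83709110312122, 'position': array([ 0.39183027, -0.01254945,  1.30535508]), 'rotation': array([-2.16158842,  2.11180892, -0.13776627])}
{'vfov': 46.551542916736686, 'cx': 263.1719848884194, 'cy': 188.73081637210237, 'position': array([-0.21049381,  0.70629871,  1.20801576]), 'rotation': array([-1.05859565,  2.44223306, -0.96166759])}
0.1 [ 0.19239433 -0.62036132  0.23033773] [-3.10445756e+00 -4.70521583e-01  5.48514897e-04] [-0.17215726 -0.09624029  0.17106844]
```

View pics/top0.png

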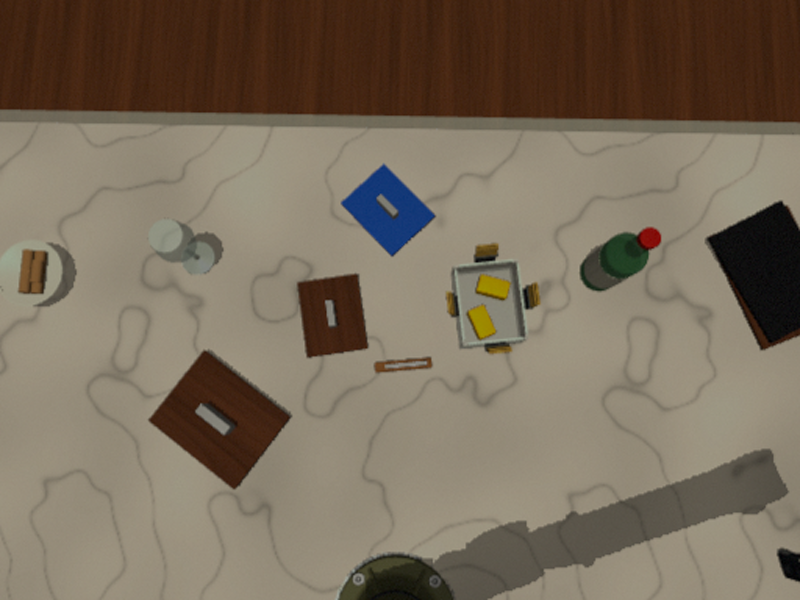

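View pics/side0.png

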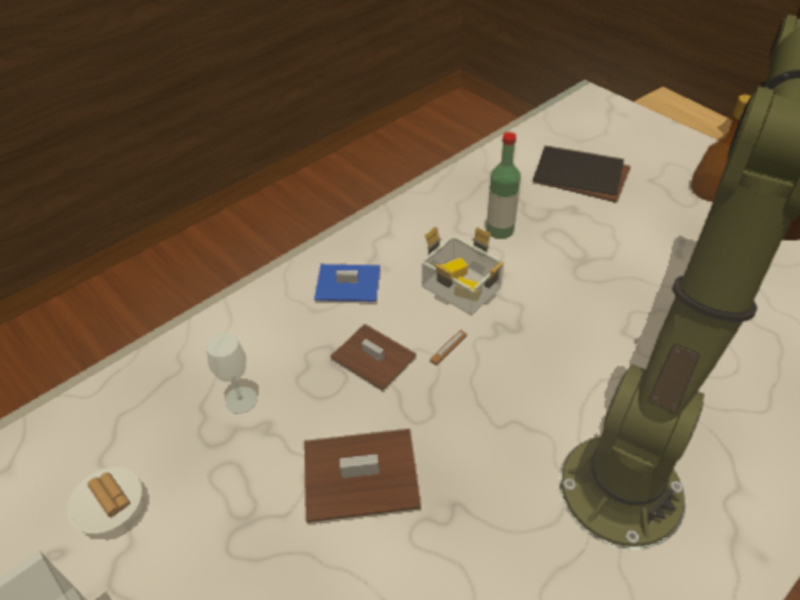

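The top view shows the small dark lid at about (332,314) and the keeper at (490,304), with the bottle at (605,270), the corkscrew at (403,365), and a larger lid and a blue lid as decoys. Next I measure the lid and the keeper.

```bash
cat > h.py <<'E'
import numpy as np,cv2
from scipy.spatial.transform import Rotation as R
def cam(n):
    from rig import camera_params
    c=camera_params(n); f=192/np.tan(np.radians(c["vfov"]/2)); return c,f,R.from_rotvec(c["rotation"]).as_matrix()
def cloud(n,d):
    c,f,M=cam(n); v,u=np.mgrid[:384,:512]
    q=np.stack([(u-c["cx"])/f*d,(v-c["cy"])/f*d,d],-1); return q@M.T+c["position"]
def ray(n,u,v,z):
    c,f,M=cam(n); r=M@np.array([(u-c["cx"])/f,(v-c["cy"])/f,1]); p=c["position"]; return p+r*(z-p[2])/r[2]
def pix(n,P):
    c,f,M=cam(n); q=(np.atleast_2d(P)-c["position"])@M; return q[:,:2]/q[:,2:]*f+[c["cx"],c["cy"]]
def rect(pts): # centre, long-axis angle, sizes (mm)
    (cx,cy),(w,h),a=cv2.minAreaRect((pts[:,:2]*1000).astype(np.float32))
    if w<h: a+=90;w,h=h,w
    a=(a+90)%180-90; return np.array([cx,cy])/1000,a,(w,h)
E
python3 - <<'E'
from h import *
z=np.load("top0.npz");p,d=z["p"],z["d"];P=cloud("top",d);k=.64
b=p.astype(int)
def box(x0,y0,x1,y1):
    m=np.zeros(d.shape,bool);m[int(y0*k):int(y1*k),int(x0*k):int(x1*k)]=1;return m
m=box(285,265,380,370)
lid=m&(b.sum(2)<230)&(b[...,2]>b[...,0]); 
lid=cv2.morphologyEx(lid.astype(np.uint8),cv2.MORPH_OPEN,np.ones((3,3)))>0
print("lid z",np.median(P[lid][:,2]),rect(P[lid]))
hd=m&(P[...,2]>.03);print("handle",hd.sum(),np.median(P[hd],0),rect(P[hd]))
print("table z",np.median(P[box(560,400,640,480)][:,2]))
m=box(430,235,550,365)
kp=m&(P[...,2]>.076)&(P[...,2]<.09)
print("rim",kp.sum(),np.median(P[kp][:,2]),rect(P[kp]))
np.set_printoptions(precision=3,suppress=True)
for n,bb in dict(top=(440,235,545,360),bot=(480,338,515,356),up=(470,240,505,262),l=(440,285,458,320),r=(524,275,545,315)).items():
    c=box(*bb)&(P[...,2]>.092);print(n,c.sum(),P[c].mean(0),P[c].max(0),P[c].min(0)) if c.sum() else print(n,0)
w=b.min(2)>175
np.save("x.npy",kp)
cr=p[145:235,275:355];cv2.imwrite("pics/keep.png",cv2.resize(cr,None,fx=6.6,fy=6.6,interpolation=cv2.INTER_CUBIC))
E
```

```text
lid z 0.018136088854149968 (array([0.49868402, 0.11064245]), 22.765886306762695, (292.4006652832031, 144.49127197265625))
handle 107 [0.55023618 0.13244115 0.04808914] (array([0.4786152 , 0.07485384]), 37.65154266357422, (244.20425415039062, 32.37492752075195))
table z 0.000317786544897114
rim 434 0.08233710923008053 (array([ 0.58213391, -0.16155722]), 2.1478235721588135, (161.2836456298828, 135.8874969482422))
top 432 [ 0.582 -0.16   0.161] [ 0.679 -0.013  1.305] [ 0.392 -0.243  0.093]
bot 86 [ 0.492 -0.172  0.115] [ 0.501 -0.151  0.131] [ 0.484 -0.194  0.093]
up 129 [ 0.666 -0.149  0.122] [ 0.679 -0.013  1.305] [ 0.392 -0.173  0.093]
l 85 [ 0.569 -0.087  0.13 ] [ 0.593 -0.013  1.305] [ 0.392 -0.097  0.093]
r 118 [ 0.587 -0.231  0.124] [ 0.61  -0.013  1.305] [ 0.392 -0.243  0.093]
```

View pics/keep.png

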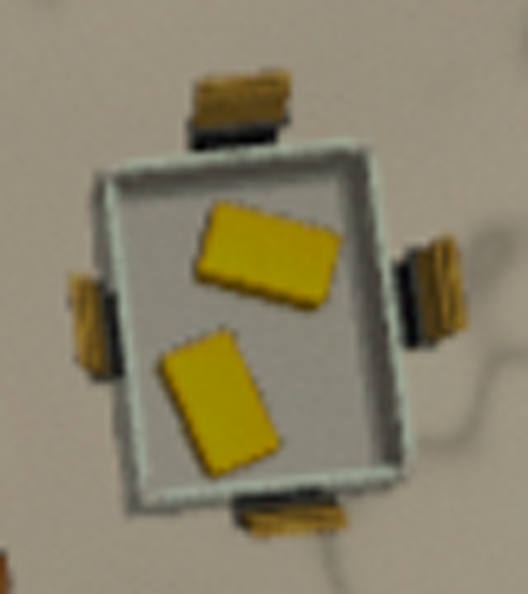

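The crop shows the bright seal strip corners at about TL(108,178), TR(365,150), BR(403,473), BL(143,502). All four clips are open. I'll fit poses to these and check them against the side camera.

```bash
python3 - <<'E'
from h import *
from scipy.optimize import least_squares
np.set_printoptions(precision=4,suppress=True)
z=np.load("top0.npz");p,d=z["p"],z["d"];P=cloud("top",d);k=.64;b=p.astype(int);ok=d>0
def box(x0,y0,x1,y1):
    m=np.zeros(d.shape,bool);m[int(y0*k):int(y1*k),int(x0*k):int(x1*k)]=1;return m&ok
c=[(108,178),(365,150),(403,473),(143,502)]
Q=np.array([ray("top",275+x/6.6-.5+.5/6.6,145+y/6.6-.5+.5/6.6,.084) for x,y in c])
print(Q[:,:2],[np.linalg.norm(Q[i]-Q[i-1]) for i in range(4)]) 
print("keeper centre",Q.mean(0), "ang",np.degrees(np.arctan2(*((Q[0]+Q[1]-Q[2]-Q[3])[[1,0]]))))
def big(m,min_=1):
    n,l,s,_=cv2.connectedComponentsWithStats(m.astype(np.uint8));return l==1+np.argmax(s[1:,4])
m=box(285,265,380,370)
for lo,hi in((.012,.06),(.03,.06)):
    q=big(m&(P[...,2]>lo)&(P[...,2]<hi));print("lid",q.sum(),np.median(P[q][:,2]),P[q].mean(0),rect(P[q]))
# same in side
z2=np.load("side0.npz");P2=cloud("side",z2["d"]);ok2=z2["d"]>0
near=np.hypot(P2[...,0]-.55,P2[...,1]-.132)<.11
for lo,hi in((.012,.024),(.044,.06)):
    q=big(ok2&near&(P2[...,2]>lo)&(P2[...,2]<hi));print("side lid",q.sum(),np.median(P2[q][:,2]),P2[q].mean(0),rect(P2[q]))
# clips: top-cam points above .096
for n,bb in dict(bot=(480,338,515,356),up=(470,240,505,262),l=(440,285,458,320),r=(524,275,545,315)).items():
    q=box(*bb)&(P[...,2]>.1)&(P[...,2]<.15);e=P[q];print(n,q.sum(),e.mean(0),"highest",e[np.argsort(e[:,2])[-8:]].mean(0))
kn=np.hypot(P2[...,0]-.58,P2[...,1]+.16)<.13
q=ok2&kn&(P2[...,2]>.077)&(P2[...,2]<.09);print("side rim",q.sum(),rect(P2[q]))
E
```

```text
[[ 0.6395 -0.0968]
 [ 0.6543 -0.2086]
 [ 0.5132 -0.2247]
 [ 0.4981 -0.1134]] [np.float64(0.1422835936985725), np.float64(0.11283012958451456), np.float64(0.14200161921155155), np.float64(0.11226129246452704)]
keeper centre [ 0.5763 -0.1609  0.084 ] ang 6.595943247206712
lid 1882 0.018326152271586515 [0.5569 0.1352 0.0196] (array([0.5576, 0.1357]), 9.784811019897461, (148.26882934570312, 118.4940185546875))
lid 87 0.04733620496843516 [0.5568 0.1347 0.0467] (array([0.5571, 0.1352]), 10.87706184387207, (48.383514404296875, 14.264932632446289))
side lid 1096 0.018838369863517945 [0.5512 0.1403 0.0188] (array([0.5559, 0.1373]), 10.156839370727539, (152.37387084960938, 122.79125213623047))
side lid 54 0.048457640210456954 [0.5546 0.1383 0.0487] (array([0.555 , 0.1372]), 11.236292839050293, (48.29859924316406, 16.574270248413086))
bot 67 [ 0.4901 -0.1726  0.1201] highest [ 0.4865 -0.1743  0.1296]
up 98 [ 0.6698 -0.1498  0.1179] highest [ 0.6741 -0.1462  0.1291]
l 66 [ 0.5702 -0.0861  0.121 ] highest [ 0.571  -0.082   0.1309]
r 90 [ 0.5897 -0.2345  0.1187] highest [ 0.5895 -0.2387  0.1306]
side rim 305 (array([ 0.575 , -0.1578]), -1.4437789916992188, (177.38107299804688, 150.47454833984375))
```

```bash
cat >> h.py <<'E'
def down(deg,flip=0):  # tool down, tool x at deg from world x
    a=np.radians(deg+180*flip); c,s=np.cos(a),np.sin(a)
    return R.from_matrix(np.array([[c,s,0],[s,-c,0],[0,0,-1.]])).as_rotvec()
def st(tag=""):
    from rig import observe
    s=observe(); print(tag,round(s["time_s"],2),"p",np.round(s["eef_pos"],4),"F",np.round(s["ft_force"],1),"w",round(s["gripper_width"],3),"g",round(s["grasp_force"],1)); return s
E
python3 - <<'E'
from rig import *
from h import *
s=st(); L=np.array([.557,.1355])
for f in(0,1): print(f,ik([*L,.2],down(10.2,f)),ik([.576,-.161,.2],down(6.6,f)))
p=s["eef_pos"]
q=ik([p[0],p[1],.43],s["eef_rot"]);print(q)
f=0 if ik([*L,.2],down(10.2,0)) is not None and abs(ik([*L,.2],down(10.2,0))[6])<2 else 1
if q is not None:
    move_linear([p[0],p[1],.43],v=.3); move_pose([*L,.2],down(10.2,f)); st("above")
    move_linear([*L,.07],v=.2); move_linear([*L,.024],v=.06,guard=8); st("down")
    clamp(50); st("grip"); move_linear([*L,.12],v=.12); s=st("lift")
    p,d=capture("top"); np.savez("top1.npz",p=p,d=d); p,d=capture("side"); np.savez("side1.npz",p=p,d=d)
E
```

```text
0.1 p [ 0.1924 -0.6204  0.2303] F [-0.2 -0.1  0.2] w 0.999 g 0.0
0 [ 0.59189691  0.33767082 -1.05397197  1.66235261  0.30197878  1.3188622
 -1.90700824] [ 0.67197202  0.26904877 -0.52660269  1.61392477  0.1392476   1.29620649
 -1.33244643]
1 [ 0.62755991  0.3604575  -1.1078804   1.66148922  0.33124059  1.32677845
  1.2126633 ] [ 0.82393125  0.30330216 -0.71757726  1.60871727  0.20488036  1.30669655
  1.76121585]
[ 1.27228064  0.31805043 -0.06243969  1.0644959   0.01986971  1.76130543
 -0.05326504]
above 3.96 p [0.5575 0.1345 0.2   ] F [ 0.2 -0.5  0.3] w 1.003 g 0.0
down 5.67 p [0.5572 0.1357 0.0242] F [ 0.4  0.7 -0.4] w 0.998 g 0.0
grip 6.33 p [0.5572 0.1357 0.0243] F [0.2 0.7 2.4] w 0.151 g 50.0
lift 7.28 p [0.5564 0.1351 0.1192] F [-0.6  0.5 -2. ] w 0.148 g 49.4
```

```bash
python3 - <<'E'
from rig import *
from h import *
K=np.array([.5763,-.1609]);o=down(6.8,0)
move_linear([.557,.1355,.21],v=.3)
move_linear([*K,.21],o,v=.25); move_linear([*K,.15],v=.15); dwell(.2); st("hover")
p,d=capture("top"); np.savez("top2.npz",p=p,d=d); q,e=capture("side"); np.savez("side2.npz",p=q,d=e)
a=cv2.resize(p[145:235,275:355],(528,594),interpolation=cv2.INTER_CUBIC); 
cv2.imwrite("pics/h_top.png",a)
P=cloud("top",d);kn=(np.hypot(P[...,0]-K[0],P[...,1]-K[1])<.13)&(d>0)
m=kn&(P[...,2]>.138)&(P[...,2]<.19);l=cv2.connectedComponentsWithStats(m.astype(np.uint8));i=1+np.argmax(l[2][1:,4]);m=l[1]==i
print(rect(P[m]),np.median(P[m][:,2]))
u=pix("side",[[*K,.11]])[0].astype(int);print(u)
cv2.imwrite("pics/h_side.png",cv2.resize(q[u[1]-45:u[1]+45,u[0]-60:u[0]+60],(792,594),interpolation=cv2.INTER_CUBIC))
E
```

```text
hover 9.92 p [ 0.5772 -0.1609  0.1513] F [-0.3 -0.2 -2.5] w 0.152 g 49.4
(array([ 0.57540265, -0.14076038]), 6.990426540374756, (148.47715759277344, 76.36090087890625)) 0.145384918671579
[296 162]
```

View pics/h_top.png

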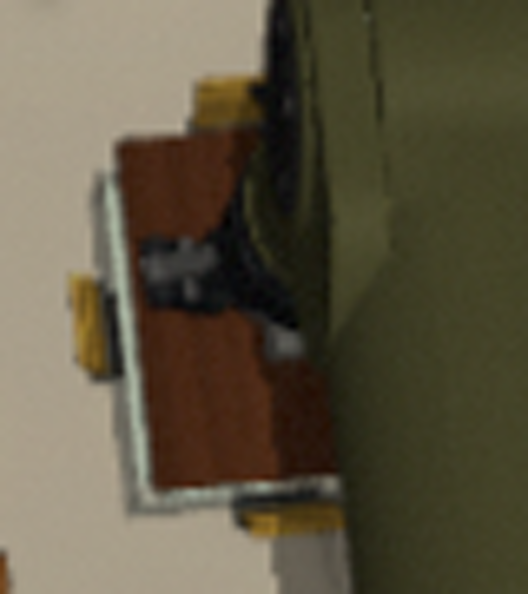

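View pics/h_side.png

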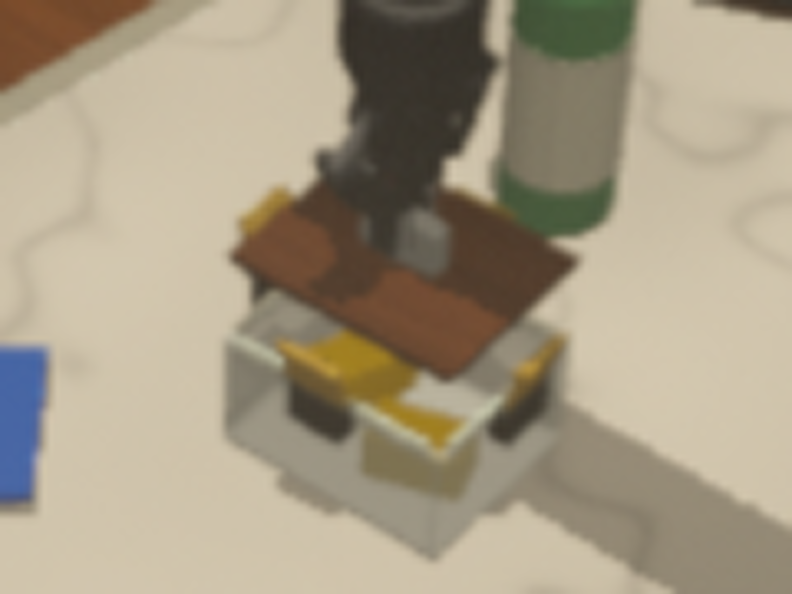

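Top hover view: the lid's left corners are at (117,142) and (152,492), level and parallel to the rim. Side view: lid corners at (232,257), (450,380), (578,262), and rim corners at about (228,338), (437,452), (565,340).

```bash
python3 - <<'E'
from h import *
np.set_printoptions(precision=4,suppress=True)
t=lambda x,y,z:ray("top",275+(x+.5)/6.6-.5,145+(y+.5)/6.6-.5,z)[:2]
s=lambda x,y,z:ray("side",296-60+(x+.5)/6.6-.5,162-45+(y+.5)/6.6-.5,z)[:2]
a,b=t(117,142,.145),t(152,492,.145);v=(a-b)/np.linalg.norm(a-b);n=np.array([-v[1],v[0]])
print("top lid",np.linalg.norm(a-b),np.degrees(np.arctan2(v[1],v[0])),(a+b)/2-.059*n)
for nm,c,z in(("lid",[(232,257),(450,380),(578,262)],.145),("rim",[(228,338),(437,452),(565,340)],.084)):
    l,bo,r=[s(*q,z) for q in c]; e=l-bo;g=bo-r
    print("side",nm,"centre",(l+r)/2,np.linalg.norm(e),np.linalg.norm(g),np.degrees(np.arctan2(e[1],e[0])),np.degrees(np.arctan2(g[1],g[0])))
E
```

```text
top lid 0.14625761156888922 6.2274195330600435 [ 0.5761 -0.1627]
side lid centre [ 0.5742 -0.1571] 0.1456945158907018 0.11453748597122805 6.493535580226092 97.34295810805072
side rim centre [ 0.5773 -0.1571] 0.14080504067064512 0.11251706315992455 8.258106220428134 95.43849827026197
```

```bash
python3 - <<'E'
from rig import *
from h import *
K=np.array([.5775,-.1601])
move_linear([*K,.118],v=.08); st("a")
print(move_linear([*K,.097],v=.03,guard=4)); st("b")
E
```

```text
a 10.57 p [ 0.5773 -0.1599  0.1175] F [ 0.3  0.6 -2.4] w 0.154 g 49.4
True
b 11.27 p [ 0.5771 -0.1602  0.0967] F [0.9 0.6 3. ] w 0.153 g 50.0
```

```bash
cat >> h.py <<'E'
C=np.array([.5768,-.1605]); A=np.radians(6.8)
X=np.array([np.cos(A),np.sin(A)]); Y=np.array([-X[1],X[0]])
CL=dict(near=(-X*.084,X),far=(X*.084,-X),left=(Y*.069,-Y),right=(-Y*.069,Y))
def orient(n,p):
    from rig import ik,observe
    q0=np.array(observe()["qpos"]);best=None
    a=np.degrees(np.arctan2(n[1],n[0]))
    for f in(0,1):
        q=ik(p,down(a,f))
        if q is None: continue
        c=np.abs(np.array(q)-q0).max()
        if best is None or c<best[0]: best=(c,down(a,f),q)
    return best
def pos(name,u,h,half=.011):
    o,n=CL[name]; return np.array([*(C+o+n*(u-half)),.093+h])
E
python3 - <<'E'
from rig import *
from h import *
let_go(); dwell(.3); st("open")
s=observe()["eef_pos"]; move_linear([s[0],s[1],.2],v=.15); st("up"); clamp(20)
for n in CL:
    b=orient(CL[n][1],pos(n,-.03,.11)); print(n,None if b is None else (round(b[0],2),np.round(b[2],2)))
b=orient(CL["near"][1],pos("near",-.035,.107)); move_linear(pos("near",-.035,.107),b[1],v=.2); st("near hover")
q,e=capture("side");p,d=capture("top");np.savez("top3.npz",p=p,d=d)
P=cloud("top",d);m=(np.hypot(P[...,0]-C[0],P[...,1]-C[1])<.12)&(d>0)&(P[...,2]>.086)&(P[...,2]<.1)
print(np.median(P[m],0))
a=cv2.resize(p[145:235,275:355],(396,445),interpolation=cv2.INTER_CUBIC);b=cv2.resize(q[117:207,246:326],(396,445),interpolation=cv2.INTER_CUBIC)
cv2.imwrite("pics/placed.png",np.hstack([a,b]))
E
```

```text
open 12.26 p [ 0.576  -0.1601  0.0957] F [-0.8  0.  -0.6] w 0.996 g 0.0
up 13.1 p [ 0.5753 -0.1602  0.1991] F [-0.1  0.5 -0.3] w 1.0 g 0.0
near (np.float64(0.44), array([ 1.5 ,  0.05, -1.2 ,  1.85,  0.05,  1.27, -1.17]))
far (np.float64(0.33), array([ 0.77,  0.66, -0.97,  1.27,  0.53,  1.47, -1.6 ]))
left (np.float64(1.29), array([ 1.11,  0.49, -1.37,  1.67,  0.49,  1.39, -0.21]))
right (np.float64(1.16), array([ 0.44,  0.33, -0.07,  1.49,  0.02,  1.32, -2.65]))
near hover 14.67 p [ 0.4483 -0.1761  0.2004] F [-0.5 -0.1  0.3] w -0.002 g 0.0
[ 0.58090493 -0.15618349  0.09201915]
```

View pics/placed.png

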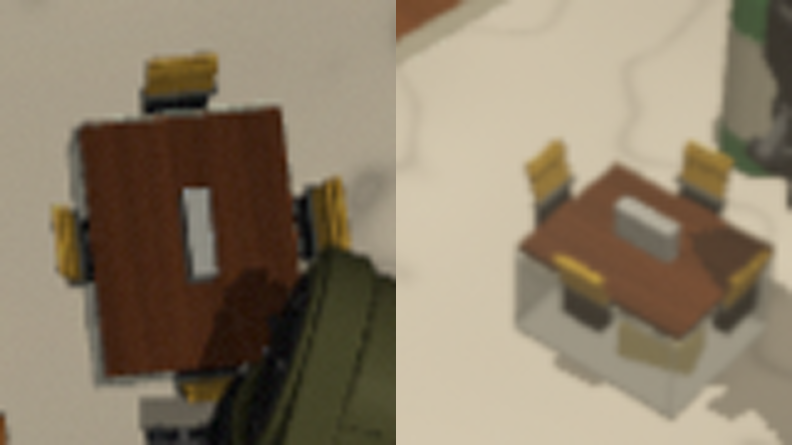

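The lid is seated and centred at z = 92 mm, and all clips are still open. Next is the near clip.

```bash
cat >> h.py <<'E'
def fold(name,half=.011,o=None):
    from rig import move_linear,observe
    move_linear(pos(name,-.040,.024,half),v=.15); st("low")
    N=9
    for i,th in enumerate(np.linspace(2.05,.28,N)):
        r=.025+.006*i/(N-1); c,s=np.cos(th),np.sin(th)
        g=move_linear(pos(name,r*c-.003*s,r*s+.003*c,half),v=.04,guard=25); st(f"{th:.2f} {g}")
        if g: return False
    F0=observe()["ft_force"][2]
    for h in (.006,.004,.003,.002,.001,0):
        g=move_linear(pos(name,.031,h,half),v=.010,guard=14); s=st(f"h{h} {g}")
        if g or s["ft_force"][2]>24: break
    p=s["eef_pos"]; move_linear([p[0],p[1],.2],v=.2); st("up"); return True
E
python3 - <<'E'
from rig import *
from h import *
print(fold("near"))
E
```

```text
low 15.47 p [ 0.4437 -0.1762  0.1176] F [ 0.2 -0.4 -0.5] w 0.003 g 0.0
2.05 False 16.27 p [ 0.4684 -0.1732  0.1137] F [ 0.7 -0.8  0.4] w -0.001 g 0.0
1.83 False 16.57 p [ 0.4708 -0.1731  0.1163] F [-5.1 -0.7 -0.9] w -0.0 g 2.6
1.61 False 16.87 p [ 0.4753 -0.1726  0.1179] F [-6.4 -0.4 -2.7] w -0.001 g 3.1
1.39 False 17.17 p [ 0.4808 -0.1719  0.1187] F [-6.9 -0.6 -2.5] w -0.002 g 3.5
1.17 False 17.48 p [ 0.4869 -0.1712  0.1186] F [-8.1 -0.6  0.1] w 0.003 g 4.1
0.94 False 17.78 p [ 0.4934 -0.1703  0.117 ] F [-8.4 -0.7  2. ] w -0.002 g 3.9
0.72 False 18.1 p [ 0.4994 -0.1696  0.1139] F [-7.7 -0.1  2.3] w -0.001 g 3.4
0.50 False 18.42 p [ 0.5045 -0.169   0.1095] F [-7.7  0.1  3. ] w 0.001 g 3.4
0.28 False 18.74 p [ 0.5094 -0.1686  0.1043] F [-5.   0.1  4.8] w -0.001 g 2.6
h0.006 False 19.48 p [ 0.5116 -0.1684  0.0995] F [-8.2  0.3  7.3] w -0.001 g 4.3
h0.004 False 19.82 p [ 0.5119 -0.1684  0.0979] F [-8.4  0.6  9.3] w -0.001 g 5.3
h0.003 False 20.07 p [ 0.5121 -0.1683  0.0972] F [-9.3  0.3 11.5] w -0.003 g 6.2
h0.002 False 20.32 p [ 0.5122 -0.1683  0.0965] F [-9.6  2.1 13.5] w -0.007 g 7.2
h0.001 False 20.57 p [ 0.5122 -0.1683  0.0961] F [-11.    1.   19.8] w 0.002 g 9.5
h0 False 20.82 p [ 0.5122 -0.1684  0.096 ] F [-12.4   1.8  25.3] w 0.006 g 12.8
up 21.51 p [ 0.5118 -0.1685  0.199 ] F [-0.2  0.8  0.2] w 0.001 g 0.0
True
```

```bash
sed -i 's/>24: break/>20: break/; s/        c=np.abs(np.array(q)-q0).max()/        c=np.abs(np.array(q)-q0).max()+5*(abs(q[6])>2.45)+5*(q[2]<-1.3)/; s/st("low")/0/' h.py
python3 - <<'E'
from rig import *
from h import *
n="far"; w=pos(n,-.04,.107); b=orient(CL[n][1],w); print(b)
move_linear(w,b[1],v=.25); st("hover"); ok=fold(n); print(ok)
for n in("left","right"):
    w=pos(n,-.04,.107); b=orient(CL[n][1],w);print(n,b)
E
```

```text
(np.float64(0.496058911550445), array([3.13606291, 0.18631647, 0.        ]), array([ 0.78854265,  0.72048449, -1.05624795,  1.24647255,  0.61341733,
        1.50245495, -1.63743317]))
hover 22.46 p [ 0.7099 -0.1444  0.1988] F [ 0.9  0.3 -0.1] w 0.001 g 0.0
2.05 False 23.96 p [ 0.6856 -0.1477  0.1141] F [ 2.4 -0.2 -1.4] w 0.006 g 1.2
1.83 False 24.25 p [ 0.6816 -0.1479  0.1172] F [ 4.5  0.3 -2.1] w -0.004 g 2.4
1.61 False 24.55 p [ 0.6761 -0.1484  0.1193] F [ 5.3  0.1 -3.6] w -0.002 g 2.8
1.39 False 24.85 p [ 0.6707 -0.1489  0.1203] F [ 7.   1.2 -4.2] w 0.002 g 3.4
1.17 False 25.16 p [ 0.6652 -0.1496  0.1204] F [ 7.8  0.9 -3.3] w -0.003 g 3.4
0.94 False 25.47 p [ 0.6598 -0.1502  0.1192] F [ 9.4  1.9 -0.7] w -0.002 g 3.5
0.72 False 25.78 p [ 0.6547 -0.1509  0.1166] F [9.  1.4 0.6] w 0.001 g 3.7
0.50 False 26.1 p [ 0.65   -0.1515  0.1128] F [8.2 1.  4.2] w -0.002 g 3.9
0.28 False 26.43 p [ 0.6458 -0.152   0.1075] F [6.5 0.4 6.3] w 0.002 g 4.2
h0.006 False 27.16 p [ 0.6432 -0.1523  0.1022] F [4.1 1.3 8.3] w -0.0 g 4.7
h0.004 False 27.51 p [ 0.6426 -0.1524  0.1   ] F [ 2.3  0.5 10.1] w -0.002 g 4.7
h0.003 False 27.76 p [ 0.6424 -0.1525  0.099 ] F [1.9 0.4 8.5] w -0.0 g 4.8
h0.002 False 28.01 p [ 0.6421 -0.1525  0.0979] F [0.7 0.3 9.5] w 0.003 g 4.9
h0.001 False 28.26 p [ 0.642  -0.1525  0.0969] F [0.5 0.  9.7] w -0.002 g 5.1
h0 False 28.51 p [ 0.6419 -0.1525  0.0963] F [ 0.5  0.4 12.2] w -0.002 g 6.1
up 29.19 p [ 0.6409 -0.1527  0.1985] F [-0.5 -0.3 -0.1] w 0.003 g 0.0
True
left (np.float64(1.450032249965654), array([2.08578571, 2.34927699, 0.        ]), array([ 0.9987721 ,  0.36355444, -1.17482915,  1.68234656,  0.34478161,
        1.3280748 , -0.1188509 ]))
right (np.float64(6.0700555057301955), array([ 2.34927699, -2.08578571,  0.        ]), array([ 0.4561774 ,  0.34431593, -0.07012988,  1.48281812,  0.02444908,
        1.31531295, -2.63893866]))
```

The far clip stopped short because the arm sags under load, so I'll press it further before doing the left one.

```bash
sed -i 's/(.006,.004,.003,.002,.001,0)/(.006,.003,.0015,.0005,-.0005,-.0015,-.0025,-.0035,-.0045)/' h.py
cat >> h.py <<'E'
def press(name,half=.011):
    from rig import move_linear
    move_linear(pos(name,.031,.012,half),v=.15)
    for h in (.003,.0015,.0005,-.0005,-.0015,-.0025,-.0035,-.0045):
        g=move_linear(pos(name,.031,h,half),v=.010,guard=14); s=st(f"h{h} {g}")
        if g or s["ft_force"][2]>20: break
    p=s["eef_pos"]; move_linear([p[0],p[1],.2],v=.2); st("up")
E
python3 - <<'E'
from rig import *
from h import *
press("far")
n="left"; w=pos(n,-.04,.107); b=orient(CL[n][1],w); print(b[0],b[2])
move_linear(w,b[1],v=.2); st("hover"); print(fold(n))
n="right"; w=pos(n,-.04,.107)
a=np.degrees(np.arctan2(CL[n][1][1],CL[n][1][0]))
for f in(0,1): print(f,ik(w,down(a,f)))
E
```

```text
h0.003 False 31.02 p [ 0.6402 -0.1529  0.0964] F [-2.3 -0.4  5.5] w -0.002 g 2.5
h0.0015 False 31.32 p [ 0.6403 -0.1529  0.0962] F [-5.5  0.2 11.9] w -0.003 g 6.0
h0.0005 False 31.57 p [ 0.6403 -0.153   0.0961] F [-7.7  0.1 16.1] w -0.002 g 8.1
h-0.0005 False 31.82 p [ 0.6403 -0.153   0.0961] F [-9.2  0.4 20.4] w -0.003 g 10.5
up 32.52 p [ 0.6397 -0.1532  0.1984] F [ 0.1 -1.3 -0.4] w -0.002 g 0.0
1.4485091095388352 [ 0.9987721   0.36355444 -1.17482915  1.68234656  0.34478161  1.3280748
 -0.1188509 ]
hover 34.23 p [ 0.5626 -0.0417  0.1997] F [ 1.1 -0.5  0.6] w -0.003 g 0.0
2.05 False 35.73 p [ 0.5656 -0.067   0.1138] F [-0.8 -0.4 -0.1] w -0.001 g 0.0
1.83 False 36.02 p [ 0.5656 -0.0698  0.117 ] F [-1.2  4.8 -2.8] w 0.003 g 2.6
1.61 False 36.33 p [ 0.5661 -0.075   0.119 ] F [-0.9  5.4 -3.5] w 0.001 g 2.9
1.39 False 36.62 p [ 0.5667 -0.0804  0.1198] F [-0.9  7.  -3.8] w 0.001 g 3.2
1.17 False 36.93 p [ 0.5674 -0.0857  0.1197] F [-1.8  8.7 -1.7] w 0.002 g 3.7
0.94 False 37.24 p [ 0.5682 -0.0918  0.1183] F [-2.   6.8  0.5] w 0.002 g 3.9
0.72 False 37.56 p [ 0.5691 -0.0981  0.1153] F [-4.4  6.6  2.4] w 0.004 g 3.8
0.50 False 37.88 p [ 0.5698 -0.1034  0.111 ] F [-4.3  5.7  4.7] w 0.002 g 3.8
0.28 False 38.2 p [ 0.5704 -0.1075  0.1055] F [-4.   6.3  5.3] w -0.0 g 3.7
h0.006 False 38.93 p [ 0.5707 -0.1096  0.1005] F [-4.8  5.   8.2] w 0.0 g 4.6
h0.003 False 39.38 p [ 0.5708 -0.1102  0.0975] F [-4.5  4.2  9.1] w -0.001 g 4.6
h0.0015 False 39.68 p [ 0.5708 -0.1105  0.0962] F [-6.3  3.9  9.8] w -0.002 g 5.0
h0.0005 False 39.93 p [ 0.5709 -0.1105  0.0961] F [-7.8  3.1 15.2] w -0.0 g 7.9
h-0.0005 False 40.18 p [ 0.5709 -0.1105  0.096 ] F [-10.1   3.   21.9] w -0.002 g 11.0
up 40.88 p [ 0.5704 -0.1113  0.199 ] F [ 0.3 -0.  -1.1] w 0.0 g 0.0
True
0 [ 1.21305836  0.63353626 -1.20137826  1.45401015  0.58953055  1.45212823
  0.12978713]
1 [-0.24617412  0.4485331   0.87355512  1.51023917 -0.3480427   1.34549401
 -2.36630393]
```

```bash
python3 - <<'E'
from rig import *
from h import *
np.set_printoptions(precision=3,suppress=True)
z=np.load("top0.npz");d=z["d"];P=cloud("top",d)
m=(d>0)&(P[...,1]<-.28)&(P[...,1]>-.46)&(P[...,0]>.55)&(P[...,0]<.75)
for lo,hi in((.03,.17),(.17,.22),(.22,.29),(.27,.31)):
    q=P[m&(P[...,2]>lo)&(P[...,2]<hi)];print(lo,hi,len(q),q.min(0),q.max(0),np.median(q,0))
w=pos("right",-.024,.107);print(w,pos("right",-.024,.024)); b=orient(CL["right"][1],w);print(b)
E
```

```text
0.03 0.17 424 [ 0.616 -0.4    0.03 ] [ 0.682 -0.342  0.17 ] [ 0.632 -0.352  0.109]
0.17 0.22 479 [ 0.617 -0.413  0.17 ] [ 0.687 -0.344  0.22 ] [ 0.641 -0.367  0.193]
0.22 0.29 184 [ 0.637 -0.397  0.22 ] [ 0.669 -0.364  0.29 ] [ 0.648 -0.372  0.268]
0.27 0.31 177 [ 0.636 -0.397  0.274] [ 0.669 -0.364  0.295] [ 0.652 -0.379  0.29 ]
[ 0.589 -0.264  0.2  ] [ 0.589 -0.264  0.117]
(np.float64(0.20786783359818645), array([2.086, 2.349, 0.   ]), array([ 1.211,  0.619, -1.211,  1.477,  0.579,  1.444,  0.109]))
```

```bash
sed -i 's/pos(name,-.040,.024,half)/pos(name,-.024,.024,half)/' h.py; python3 - <<'E'
from rig import *
from h import *
n="right"; w=pos(n,-.024,.107); b=orient(CL[n][1],w)
move_linear(w,b[1],v=.2); st("hover"); print(fold(n))
E
```

```text
hover 41.8 p [ 0.5892 -0.2615  0.1999] F [-0.7  0.5 -0.2] w 0.001 g 0.0
2.05 False 42.91 p [ 0.5881 -0.2536  0.1142] F [-0.2 -0.5  0.6] w 0.002 g 0.0
1.83 False 43.2 p [ 0.5871 -0.2509  0.1172] F [-0.3 -3.7 -0.4] w -0.003 g 2.0
1.61 False 43.5 p [ 0.5863 -0.2461  0.119 ] F [ 0.2 -6.9 -2.8] w -0.002 g 2.8
1.39 False 43.8 p [ 0.5856 -0.2411  0.1197] F [ 0.7 -7.5 -4.1] w -0.002 g 3.3
1.17 False 44.11 p [ 0.585  -0.2358  0.1196] F [ 1.1 -7.9 -3.8] w 0.001 g 3.7
0.94 False 44.42 p [ 0.5843 -0.2302  0.1181] F [ 0.7 -9.9 -0.6] w 0.002 g 3.7
0.72 False 44.73 p [ 0.5837 -0.2246  0.1152] F [-0.9 -9.2  1.2] w -0.0 g 3.7
0.50 False 45.05 p [ 0.5831 -0.2195  0.111 ] F [-1.7 -9.1  1.8] w 0.001 g 3.8
0.28 False 45.38 p [ 0.5829 -0.2151  0.1057] F [-2.6 -8.2  5.7] w 0.002 g 3.9
h0.006 False 46.11 p [ 0.5827 -0.2129  0.1008] F [-3.2 -7.1  8.1] w 0.003 g 4.5
h0.003 False 46.56 p [ 0.5828 -0.2118  0.0978] F [-3.6 -6.6  7.6] w 0.005 g 4.3
h0.0015 False 46.86 p [ 0.5828 -0.2115  0.0964] F [-3.3 -5.9  9.5] w -0.001 g 4.5
h0.0005 False 47.11 p [ 0.5829 -0.2114  0.0961] F [-5.1 -6.1 12.9] w -0.002 g 6.4
h-0.0005 False 47.36 p [ 0.5829 -0.2114  0.0961] F [-7.1 -5.7 18. ] w -0.004 g 9.1
h-0.0015 False 47.61 p [ 0.5829 -0.2114  0.096 ] F [-9.3 -4.6 22.5] w -0.0 g 11.8
up 48.3 p [ 0.5823 -0.2109  0.1988] F [ 0.1 -0.7 -0.6] w -0.002 g 0.0
True
```

All four clips hit the hard stop at 96 mm. I'll move clear and check.

```bash
python3 - <<'E'
from rig import *
from h import *
s=observe(); move_linear([.48,.05,.3],v=.25); st("away")
q,e=capture("side");p,d=capture("top");P=cloud("top",d);Q=cloud("side",e)
for n,(o,v) in CL.items():
    for l,W,D in(("top",P,d),("side",Q,e)):
        rel=W[...,:2]-C-o; u=rel@v; t=rel@np.array([-v[1],v[0]])
        r=[np.median(W[...,2][(D>0)&(abs(t)<.015)&(u>a)&(u<a+.012)&(W[...,2]<.2)]) for a in(.004,.02)]
        print(n,l,np.round(r,4))
a=cv2.resize(p[145:235,275:355],(396,445),interpolation=cv2.INTER_CUBIC);b=cv2.resize(q[117:207,246:326],(396,445),interpolation=cv2.INTER_CUBIC)
cv2.imwrite("pics/end.png",np.hstack([a,b]))
E
```

```text
away 49.64 p [0.4798 0.049  0.2994] F [ 0.2 -0.5 -0.2] w 0.003 g 0.0
near top [0.0956 0.0966]
near side [0.0289 0.0959]
far top [0.0966 0.0962]
far side [0.0893 0.0972]
left top [0.0965 0.0961]
left side [0.0294 0.0957]
right top [0.0964 0.0964]
right side [0.0961 0.0973]
```

View pics/end.png

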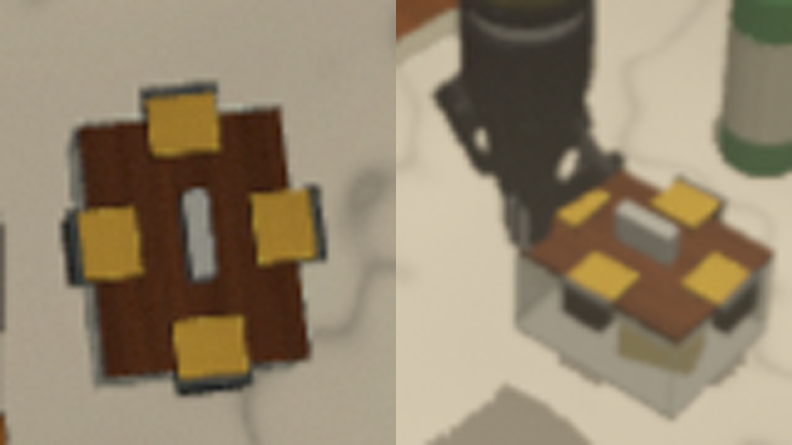

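All four clips lie flat at about 96 mm, and the lid is centred.

```bash
python3 -c "
from rig import *
print(job_done())"
```

```text
the job is handed in; nothing more can be done
None
```

The lid is centred on the keeper with all four clips pressed flat to their stops (about 96 mm in the last depth images), and the job was handed in at about 50 s; the hand-in returned no verdict.

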